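# Vortex a 50 ml sample tube and show it to the inspection camera

## Robot

A 6-joint arm with a two-finger parallel gripper is mounted at the origin on a cart in front of the work surface, level with it; the furniture and walls round the work are solid. World frame = base frame: x ahead of the robot, y to its left, z up, the work surface at z = 0. Lengths are in m, angles in degrees, forces in N, time in s.
With the tool pointing down it reaches from about 0.25 to 0.8 m from the base axis. Payload 8.5 kg.
Tool frame: the origin (TCP) lies at the very end of the fingers, on their centre line; the grasp point (between the pads) lies 19 mm behind it; z points along the fingers, y is the line along which they close (so a half turn about z gives the same grasp; the last joint's range is limited). The gripper opens to 85 mm and grips with 20 to 120 N. Pads are 22 mm wide; open, the fingers measure 114 mm over their backs; the gripper's body (76 mm by 85 mm) begins 54 mm behind the grasp point. The pads swing forward as they close: fully open they stand 13 mm farther back than shut.
Start: joints at [-68.526, 13.648, -0.773, 75.585, 0, 90], TCP at [0.192, -0.489, 0.231] pointing down, gripper open.
Joint ranges: [-152.45, 152.45], [-59.26, 108.67], [-65.41, 83.53], [-104.44, 129.93], [-82.83, 76.93], [-180, 180]. Speed limits (degrees/s): [127.2, 127.2, 159.86, 180, 180, 180].

## Interface

Orientations are given as a 3x3 rotation matrix whose columns are the frame's x, y, z axes.
In Python, from cell import manip gives the robot as it stands.
- The arm moves only by the shell command python3 -m creep 'ROWS'. ROWS is JSON, a list of rows, each a list of 7 numbers: the shift along the tool's x, y, z in cm, then the turn, a rotation vector about the tool's x, y, z in degrees, then the opening, from 0 (shut) to 1 (fully open). In form: [[tx, ty, tz, wx, wy, wz, hand], ...]. A call has 1 to 20 rows; each row is the pose to reach, as a shift and turn from the pose commanded when the call began, along the tool's axes at that moment; what a row does not reach only later rows make up. A row lasts 1/8 s, in which the tool goes at most 62.5 mm and 10.7 degrees, less where a joint would pass 70% of its speed; a pose out of reach is approached as far as the arm can. A call with a gripper value outside its range is refused whole. The fingers move at their own pace and stop on an object; the grip force is fixed at half the most. Time passes only in rows, so rows that repeat a pose let the fingers close. It gives the time, the measured TCP pose, the force, the opening and the grip force at its end, in the units of the state.
- manip.sense(): the state, without advancing time (a new reading comes with each control period).
- manip.get_image(name): name is "side" or "top" or "wrist"; returns the picture (384x512x3 uint8, red, green, blue); there is no depth.
- manip.calibration(name): a dict with "camera_matrix" (3x3 intrinsics, pixels), "k1" (the pictures are not rectified: a ray, as slopes to the right and down, at radius r is drawn at 1 + k1 r^2 times it, then the intrinsics apply), "position" and "rotation" of the camera in the world. Camera axes: x right, y up, looking along -z (the intrinsics and any distortion apply to the point x, -y, -z); pixel columns grow to the right and rows downward; lengths in m; the calibration is good to about 2 mm. A picture is of the moment at which its call begins: read the wrist's pose just before it. calibration takes no time and is no camera call; for the wrist camera it gives the pose at the moment of the call.
- manip.finish_job(): hands the job in; it is judged then, once.
The state is a dict: "time_s": time; "joint_positions": joint angles; "qd": joint speeds; "tau": joint torques, N m; "ee_pos": TCP position; "ee_rot": TCP orientation; "ft_force": force on the tool from outside, world axes, zero at the start; "moment": the same for the moment, N m; "grip_width": finger opening in m; "grasp_force": force on a finger pad.
Only numpy, scipy, OpenCV 4.12 (cv2) and the standard library are available. Lean on these libraries where they do the work, as an engineer would, in place of code of your own. Each camera call takes 0.05 s, during which the arm holds its last target. There are 200 camera calls.

## Task

Take the orange-capped tube out of the rack and press it upright, cone down, into the rubber cup of the vortex mixer until the cup is fully down, and keep it down for two seconds. Then show it to the inspection camera so that it can be checked for a pellet: the middle of the cone on the camera's axis, halfway between lens and light panel, the tube parallel to the long edges of the slanted panel, cap uppermost. Finish there, still holding it steady in the air and clear of the station; leave the two blue-capped tubes in the rack and do not knock the bottles, jar or tape roll about.

Things in the scene. Friction and masses are not known exactly. Their poses are not given: they have to be found in the camera images.
- sample_tube: to handle: white 50 ml centrifuge tube, ORANGE screw cap, upright in a rack well, 116 mm long, about 60 g. Origin at the tip (bottom of the cone), z axis along the tube to the cap. Tip 9 mm across, cone to 28 mm at z = 16 mm, barrel 28.4 mm, cap 33 mm across from z = 102 to 116 mm. Gripped by the cap or barrel with about 40 N it holds against the mixer's spring. Its turn about its axis is free
- sample_cone (a point): the middle of the sample tube's cone, on the tube's axis, 15 mm above its tip
- tube_rack: navy-blue rack standing on the worktop, fixed, 66 mm (its x) by 222 mm (its y) by 57 mm high, four round wells 30.5 mm across in a row along its y at -78, -26, 26 and 78 mm; origin under its centre. Tube tips stand on its floor 6 mm above the worktop, so 65 mm of each tube show above the upper deck. Pull tubes straight up by at least 55 mm to clear it
- blue_tube_1: a like tube with a BLUE cap in another well of the rack; stays there. Origin at its tip
- blue_tube_2: another like tube with a BLUE cap; stays there. Origin at its tip
- mixer: white touch vortex mixer with black front panel, knob and switch, fixed, 150 mm (its x) by 124 mm by 123 mm high with its cup; origin under it, front towards its -x. The black rubber cup stands on its neck with its axis 12 mm towards +x from the origin
- cup_floor (a point): centre of the cup's inner floor (moves with the cup), 109 mm above the worktop at rest; the cup is an upward-widening cone, about 17 mm across inside at the floor and 34 mm at its rim, 14 mm above the floor. A tube's tip stands on this floor
- mixer_cup (a joint): how far the sprung cup is pressed straight down: 0 at rest, 0.008 m at its stop (fully down). It starts to give at about 3 N and takes about 10 N fully down; it springs back
- station: inspection station, fixed: aluminium rail, 262 mm along its y, 18 mm high, with a small camera on a post at the +y end and a white light panel on a post at the -y end, facing each other; their common axis is level, along y, 140 mm above the worktop over the rail's middle. Tallest part: the panel, 203 mm. Origin on the worktop under the rail's middle; the robot's side is -x
- lens (a point): centre of the camera's front lens, 140 mm above the worktop; the camera body is about 34 mm square, 48 mm across its turned corners, its top 164 mm above the worktop
- backlight: the light panel, black frame 72 by 104 mm round a white face; origin at the centre of the face, 180 mm from the lens. It is slanted 30 degrees: its z axis runs up along its long edges, leaning towards the robot's side (station's -x); its y axis points from the face to the lens, its x axis along the short edges
- view_point (a point): the point on the camera's axis halfway between lens and panel, 90 mm from each, 140 mm above the worktop: the middle of the tube's cone belongs here
- dropper_bottle: bystander: small white bottle, 34 mm across, 88 mm high; origin under its centre
- amber_bottle: bystander: brown bottle with black cap, 56 mm across, 108 mm high; origin under its centre
- buffer_jar: bystander: white jar with blue cap, 66 mm across, 90 mm high; origin under its centre
- tape_green: bystander: roll of green tape lying flat, 78 mm across, 19 mm high; origin under its centre

How it is judged (in metres and radians):
On the way, in this order (a step that is already met when the one before it is completed fails the run):
1. the orange-capped tube is held clear above the rack (height (world z) of sample_tube above 0.062 m and contact force between sample_tube and the fingers above 1 N and contact force between sample_tube and tube_rack below 0.1 N), for 0.1 s.
2. the held tube, upright and cone down in the cup, keeps the mixer cup fully down (at least 7 of 8 mm) for 1.2 s (value of joint mixer_cup above 0.007 m and contact force between sample_tube and mixer above 4 N and contact force between sample_tube and the fingers above 1 N and horizontal distance between sample_tube and cup_floor below 0.01 m and angle between sample_tube's own z axis and vertical below 0.175 rad), for 1.2 s.
At the end, for the whole second after the job is handed in: Tube held still in the air: middle of the cone within 18 mm of the camera axis and 25 mm of halfway to the panel, within 10 degrees of parallel to its long edges, cap up, station untouched; cup sprung back; blue-capped tubes within 20 mm, bottles, jar and tape within 30 mm of their starts (x of sample_cone in the frame of backlight between -0.018 and 0.018 m and z of sample_cone in the frame of backlight between -0.018 and 0.018 m and y of sample_cone in the frame of backlight between 0.065 and 0.115 m and angle between the z axis of sample_tube and the z axis of backlight, either way round below 0.175 rad and angle between sample_tube's own z axis and vertical below 1 rad and contact force between sample_tube and the fingers above 1 N and contact force between each of sample_tube, the arm, the fingers and station below 0.1 N and linear speed of sample_tube below 0.02 m/s and value of joint mixer_cup below 0.001 m and distance of each of blue_tube_1, blue_tube_2 from where it was at the start of the episode below 0.02 m and distance of each of dropper_bottle, amber_bottle, buffer_jar, tape_green from where it was at the start of the episode below 0.03 m); the arm keeps its last pose, push and grip.
It fails at once if a blue-capped tube is pulled from the rack (distance of any of blue_tube_1, blue_tube_2 from where it was at the start of the episode above 0.03 m).
It fails at once if a bystander is knocked about (distance of any of dropper_bottle, amber_bottle, buffer_jar, tape_green from where it was at the start of the episode above 0.04 m).
It also fails if it takes over 51 s, if anything falls off the work surface, if the arm or the gripper's body presses on something with over 40 N, if the wrist force passes 120 N, or if a joint passes its speed limit or range.

## Working session

There is one attempt and no reset: what is moved stays moved. The work goes in short steps, Python scripts to look and compute and a shell command to move; the robot and the scene stay as the last step left them, time stands still between calls to the robot, and variables do not carry over. Pictures are saved under pics/ and viewed, at most 11 in all, crops included, and the job is handed in when it is done.

```bash
mkdir -p pics; python3 - <<'E'
from cell import manip
import cv2,numpy as np
for n in ("top","side"):
    im=manip.get_image(n); cv2.imwrite(f"pics/{n}0.png",cv2.resize(im[:,:,::-1],(800,600),interpolation=cv2.INTER_CUBIC))
    c=manip.calibration(n); print(n,c)
s=manip.sense(); print(s)
E
```

```text
top {'camera_matrix': array([[472.26127935,   0.        , 254.34897075],
       [  0.        , 472.26127935, 187.49001618],
       [  0.        ,   0.        ,   1.        ]]), 'k1': 0.0218606870086579, 'position': array([0.48200606, 0.00590715, 1.69855252]), 'rotation': array([[ 0.02045785,  0.99829404, -0.05468525],
       [-0.99974051,  0.02097432,  0.00888716],
       [ 0.01001899,  0.05448925,  0.99846409]])}
side {'camera_matrix': array([[454.81922796,   0.        , 253.37192241],
       [  0.        , 454.81922796, 189.55498579],
       [  0.        ,   0.        ,   1.        ]]), 'k1': 0.051014632609422884, 'position': array([ 0.5805597 , -1.05450565,  1.04008397]), 'rotation': array([[ 0.99981093,  0.01929834, -0.00238131],
       [-0.01444808,  0.65534062, -0.75519529],
       [-0.01301345,  0.75508691,  0.65549554]])}
{'time_s': 0.1, 'joint_positions': array([-6.85264932e+01,  1.36787124e+01, -8.12233281e-01,  7.55855672e+01,
       -3.51115766e-04,  9.00001079e+01]), 'qd': array([ 0.01965127, -0.12465235,  0.0750925 , -0.03910482,  0.08331066,
       -0.02697545]), 'tau': array([-1.18881308e-04, -5.39720249e+01,  3.46999454e+01,  1.34587014e-02,
        2.97195731e-05, -2.09454726e-05]), 'ee_pos': array([ 0.19204481, -0.48820116,  0.23073018]), 'ee_rot': array([[ 9.30587623e-01,  3.66068889e-01, -4.94554678e-04],
       [ 3.66069223e-01, -9.30586796e-01,  1.24046438e-03],
       [-6.13063642e-06, -1.33540204e-03, -9.99999108e-01]]), 'ft_force': array([ 0.06685965,  0.38856283, -0.43989658]), 'moment': array([-0.03471742,  0.03011908, -0.0313688 ]), 'grasp_force': 0.0, 'grip_width': 0.08527538658970624}
```

View pics/top0.png

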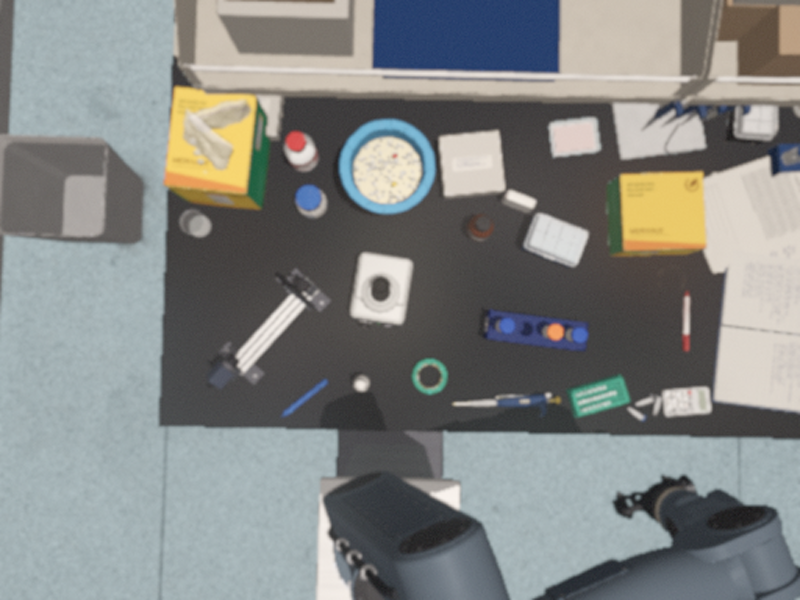

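View pics/side0.png

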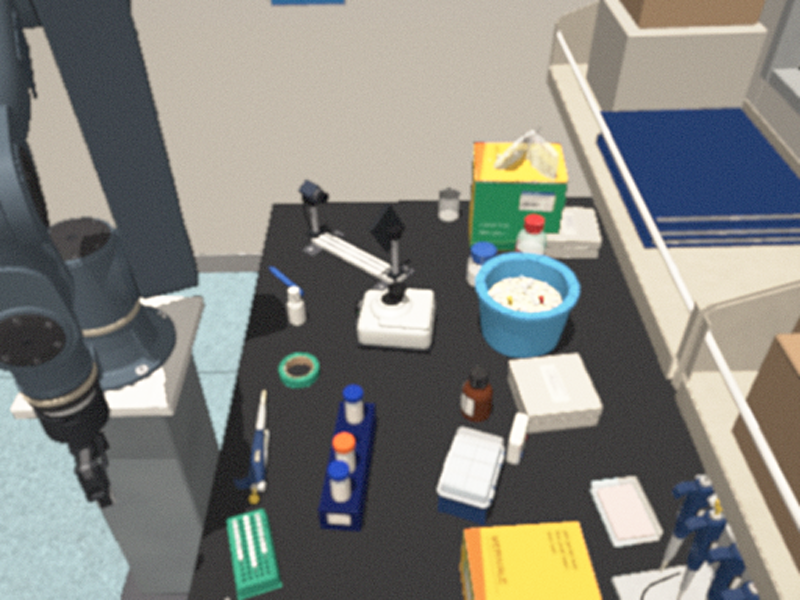

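The top view shows the orange cap at about (555,331), with the blue caps at (507,325) and (580,334). The mixer cup is at (380,288), and the station rail runs from (235,360) to (305,290). In the side view the black panel is at (390,230) and the camera at (313,190). Next I'll take crops.

```bash
python3 - <<'E'
from cell import manip
import cv2,numpy as np
def crop(im,x,y,w,h,W,H): 
    c=cv2.resize(im[y:y+h,x:x+w,::-1],(W,H),interpolation=cv2.INTER_CUBIC)
    for i in range(0,w,10): cv2.line(c,(i*W//w,0),(i*W//w,6 if (x+i)%50 else 14),(0,255,255),1)
    for i in range(0,h,10): cv2.line(c,(0,i*H//h),(6,i*H//h),(0,255,255),1)
    return c
t=manip.get_image("top");s=manip.get_image("side")
cv2.imwrite("pics/c_top.png",crop(t,130,150,140,105,800,600))
cv2.imwrite("pics/c_side.png",crop(s,180,110,110,120,550,600))
for n,im in(("top",t),("side",s)):
    h=cv2.cvtColor(im,cv2.COLOR_RGB2HSV)
    roi=np.zeros(h.shape[:2],np.uint8)
    x,y,w,hh=(300,190,85,45) if n=="top" else (195,240,50,100)
    roi[y:y+hh,x:x+w]=1
    for nm,lo,hi in(("orange",(3,120,120),(20,255,255)),("blue",(100,120,110),(125,255,255))):
        m=cv2.inRange(h,lo,hi)*roi
        k,_,st,ce=cv2.connectedComponentsWithStats(m)
        for i in range(1,k):
            if st[i,4]>15: print(n,nm,st[i],ce[i].round(1))
E
```

```text
top orange [350 208  11   9  84] [355.1 212. ]
top blue [320 202  11  13 102] [324.8 208. ]
top blue [366 208  10  13 100] [370.8 214. ]
side orange [213 277  14  13 153] [219.7 283.1]
side blue [219 246  14  12 123] [225.3 251.1]
side blue [209 294  15  14 152] [215.6 300.6]
```

View pics/c_top.png

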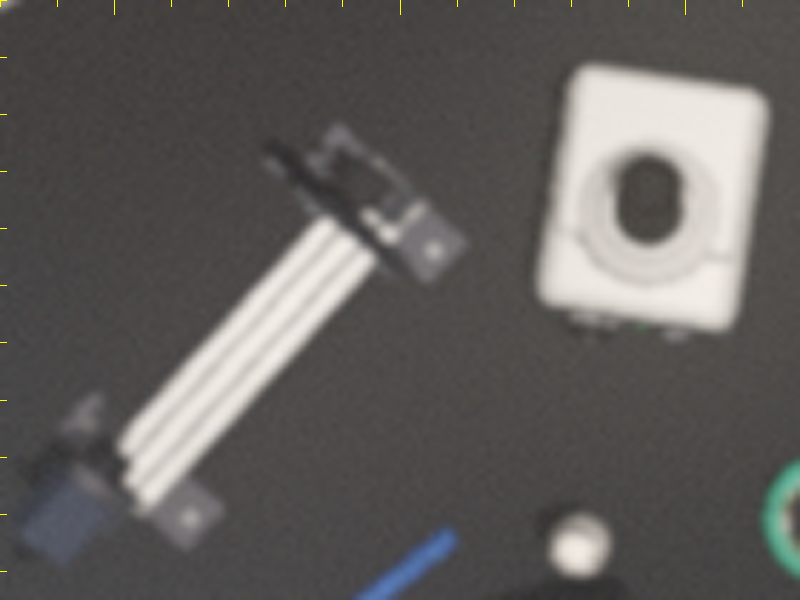

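View pics/c_side.png

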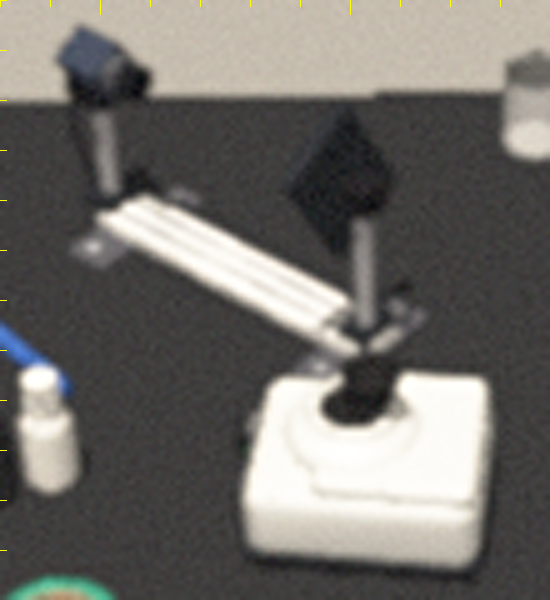

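Top crop: the cup rim is near (650,184), the rail edges run (318,222)–(120,450) and (378,258)–(150,512), the panel is seen edge-on from (265,145) to (395,270), and the camera body is at (65,515). Side crop: the panel diamond is centred at (341,182), the camera body at (95,60), and the cup blob lies between (372,370) and (355,408). Now I'll triangulate.

```bash
cat > geo.py <<'E'
from cell import manip
import cv2,numpy as np
def ray(c,u,v):
    K=c["camera_matrix"]; p=cv2.undistortPoints(np.array([[[u,v]]],float),K,np.array([c["k1"],0,0,0,0.]))[0,0]
    d=c["rotation"]@np.array([p[0],-p[1],-1]); return c["position"],d/np.linalg.norm(d)
def atz(c,u,v,z):
    o,d=ray(c,u,v); return o+d*(z-o[2])/d[2]
def tri(*rs):
    A=sum(np.eye(3)-np.outer(d,d) for o,d in rs); b=sum((np.eye(3)-np.outer(d,d))@o for o,d in rs)
    p=np.linalg.solve(A,b); return p,[np.linalg.norm(np.cross(p-o,d)) for o,d in rs]
def proj(c,P):
    q=c["rotation"].T@(np.asarray(P,float)-c["position"]); x=np.array([q[0],-q[1]])/-q[2]; x=x*(1+c["k1"]*(x@x))
    K=c["camera_matrix"]; return K[:2,:2]@x+K[:2,2]
E
python3 - <<'E'
from geo import *
np.set_printoptions(precision=4,suppress=True)
T=manip.calibration("top");S=manip.calibration("side")
tp=lambda x,y:(130+x/5.714,150+y/5.714); sp=lambda x,y:(180+x/5,110+y/5)
for n,a,b in (("orange",(355.1,212),(219.7,283.1)),("blueL",(324.8,208),(225.3,251.1)),("blueR",(370.8,214),(215.6,300.6)),
  ("panel",tp(332,208),sp(341,182)),("cam",tp(65,515),sp(95,60)),
  ("cupA",tp(650,184),sp(370,372)),("cupB",tp(650,184),sp(355,408)),("cupC",tp(648,212),sp(370,372)),("cupD",tp(648,212),sp(355,408))):
    p,e=tri(ray(T,*a),ray(S,*b)); print(n,p,np.round(e,4))
for a in((355.1,212),(324.8,208),(370.8,214)): print("capz.12",atz(T,*a,.119))
for z in(.08,.0): print("mixer",z,[atz(T,*tp(*q),z)[:2] for q in((572,65),(768,95),(735,330),(540,303))])
print("rail top",[atz(T,*tp(*q),.018)[:2] for q in((318,222),(378,258),(120,450),(150,512))])
print("rail side",[atz(S,*sp(*q),.018)[:2] for q in((97,215),(143,193),(360,352))])
print("cup z.123",atz(T,*tp(650,184),.123),atz(S,*sp(370,372),.123),atz(S,*sp(355,408),.123))
E
```

```text
orange [ 0.4941 -0.3467  0.1186] [0.0006 0.0006]
blueL [ 0.5051 -0.2447  0.1219] [0.0004 0.0004]
blueR [ 0.4876 -0.3991  0.1198] [0.0004 0.0004]
panel [0.568  0.2113 0.1361] [0.0015 0.0015]
cam [0.3897 0.3575 0.144 ] [0.0023 0.0023]
cupA [0.5858 0.0277 0.122 ] [0.0004 0.0004]
cupB [0.5818 0.0277 0.093 ] [0.0054 0.0054]
cupC [0.5776 0.0289 0.1202] [0.0086 0.0086]
cupD [0.5735 0.0291 0.0909] [0.0029 0.0029]
capz.12 [ 0.4935 -0.3467  0.119 ]
capz.12 [ 0.5048 -0.2452  0.119 ]
capz.12 [ 0.488  -0.3992  0.119 ]
mixer 0.08 [array([0.6589, 0.0767]), array([ 0.6433, -0.0416]), array([ 0.5015, -0.0246]), array([0.5152, 0.0926])]
mixer 0.0 [array([0.6676, 0.0802]), array([ 0.6512, -0.044 ]), array([ 0.5024, -0.0261]), array([0.5169, 0.0969])]
rail top [array([0.5641, 0.2351]), array([0.5424, 0.1973]), array([0.4203, 0.3532]), array([0.3825, 0.3335])]
rail side [array([0.3832, 0.34  ]), array([0.4163, 0.3673]), array([0.5802, 0.1722])]
cup z.123 [0.5853 0.0276 0.123 ] [0.5862 0.0265 0.123 ] [ 0.5765 -0.0073  0.123 ]
```

```bash
cat >> geo.py <<'E'
from scipy.spatial.transform import Rotation as Rn
def rows(P,yang=None,R=None):
    s=manip.sense(); R0=s["ee_rot"]
    if R is None:
        a=np.radians(yang); y=np.array([np.cos(a),np.sin(a),0]); z=np.array([0,0,-1.]); R=np.c_[np.cross(y,z),y,z]
    print("t",s["time_s"],"at",s["ee_pos"].round(4),"shift cm",(R0.T@(np.array(P)-s["ee_pos"])*100).round(2),"rotvec",np.degrees(Rn.from_matrix(R0.T@R).as_rotvec()).round(2))
E
python3 - <<'E'
from geo import *
rows([.4937,-.3473,.20],-6.3)
E
```

```text
t 0.2 at [ 0.1921 -0.4883  0.2309] shift cm [33.23 -2.08  3.09] rotvec [-5.000e-02 -3.000e-02 -6.223e+01]
```

```bash
python3 -m creep '[[2,-0.1,0,0,0,-4,1],[5,-0.3,0,0,0,-10,1],[9,-0.6,0,0,0,-18,1],[13,-0.8,0,0,0,-26,1],[17,-1.1,0,0,0,-34,1],[21,-1.3,0,0,0,-42,1],[25,-1.6,1,0,0,-49,1],[29,-1.8,2,0,0,-56,1],[32,-2,3,0,0,-61,1],[33.2,-2.1,3.1,0,0,-62.2,1],[33.2,-2.1,3.1,0,0,-62.2,1],[33.2,-2.1,3.1,0,0,-62.2,1]]'
python3 - <<'E'
from geo import *
c=manip.calibration("wrist"); im=manip.get_image("wrist")
for P in ([.4937,-.3473,.122],[.487,-.3995,.122],[.588,.0275,.123]): print(proj(c,P).round(1))
cv2.imwrite("pics/w1.png",im[:,:,::-1])
rows([.4937,-.3473,.067],-6.3)
E
```

```text
time_s: 1.7
ee_pos: [0.4927, -0.348, 0.2007]
ee_rot: [[0.112, 0.994, 0.0], [0.994, -0.112, -0.0], [-0.0, 0.0, -1.0]]
ft_force: [0.1, -0.3, 0.1]
grip_width: 0.0857
grasp_force: 0.0
[254.8 198.2]
[253.8 260.2]
[ 320.  -265.2]
t 1.75 at [ 0.4927 -0.3481  0.2008] shift cm [ 0.09  0.09 13.38] rotvec [ 0.02  0.02 -0.13]
```

View pics/w1.png

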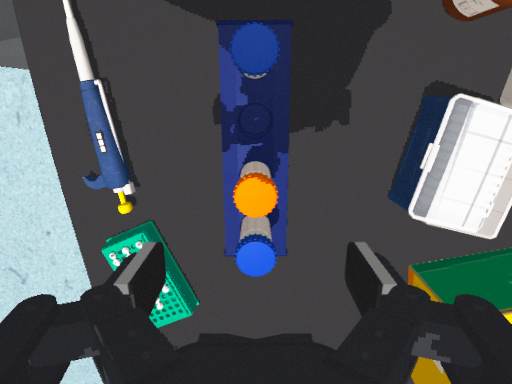

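The wrist view shows the orange cap at (256,195), against a predicted (254.8,198), so it is within 3 mm. The fingers straddle the rack, and the neighbouring cap at (255,255) is clear. I'll descend and close.

```bash
python3 -m creep '[[0.2,0.1,1.5,0,0,0,1],[0.2,0.2,4,0,0,0,1],[0.2,0.2,7,0,0,0,1],[0.2,0.2,10,0,0,0,1],[0.2,0.2,12,0,0,0,1],[0.2,0.2,13.2,0,0,0,1],[0.2,0.2,13.4,0,0,0,1],[0.2,0.2,13.4,0,0,0,0],[0.2,0.2,13.4,0,0,0,0],[0.2,0.2,13.4,0,0,0,0],[0.2,0.2,13.4,0,0,0,0],[0.2,0.2,13.4,0,0,0,0],[0.2,0.2,13.4,0,0,0,0],[0.2,0.2,13.4,0,0,0,0],[0.2,0.2,13.4,0,0,0,0]]'
```

```text
time_s: 3.62
ee_pos: [0.4952, -0.3457, 0.0669]
ee_rot: [[0.11, 0.994, -0.0], [0.994, -0.11, -0.0], [-0.0, -0.0, -1.0]]
ft_force: [-2.9, 0.2, 4.9]
grip_width: 0.028
grasp_force: 56.0
```

```bash
python3 -m creep '[[0,0,-0.5,0,0,0,0],[0,0,-1.5,0,0,0,0],[0,0,-3,0,0,0,0],[0,0,-5,0,0,0,0],[0,0,-7,0,0,0,0],[0,0,-9,0,0,0,0],[0,0,-11,0,0,0,0],[0,0,-13,0,0,0,0],[0,0,-14,0,0,0,0],[0,0,-14,0,0,0,0],[0,0,-14,0,0,0,0]]'
python3 - <<'E'
from geo import *
c=manip.calibration("top"); t=manip.get_image("top");s=manip.get_image("side")
a=cv2.resize(t[170:250,300:400,::-1],(400,320),interpolation=2);b=cv2.resize(s[200:280,170:270,::-1],(400,320),interpolation=2)
cv2.imwrite("pics/lift.png",np.hstack([a,b]))
rows([.588,.0275,.207],20)
E
```

```text
time_s: 5.0
ee_pos: [0.4954, -0.3455, 0.2056]
ee_rot: [[0.11, 0.994, -0.001], [0.994, -0.11, 0.001], [0.001, -0.001, -1.0]]
ft_force: [-1.1, 0.5, -0.4]
grip_width: 0.0273
grasp_force: 56.4
t 5.1 at [ 0.4953 -0.3454  0.2055] shift cm [38.09  5.1  -0.13] rotvec [ -0.06  -0.06 -26.32]
```

View pics/lift.png

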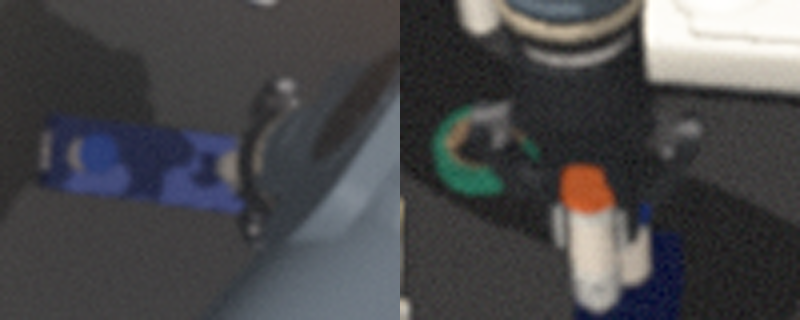

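The tube is held upright between the pads and out of the rack, with its tip at about (597,300) in the side crop. Next I'll carry it over the cup.

```bash
python3 -m creep '[[0.5,0.1,-1,0,0,0,0],[2,0.3,-2,0,0,-1,0],[5,0.7,-2.5,0,0,-3,0],[9,1.2,-2.5,0,0,-6,0],[13,1.7,-2.5,0,0,-9,0],[17,2.3,-2.5,0,0,-12,0],[21,2.8,-2.5,0,0,-15,0],[25,3.4,-2.5,0,0,-18,0],[29,3.9,-2.5,0,0,-21,0],[33,4.4,-2.5,0,0,-24,0],[36,4.8,-2.5,0,0,-26,0],[37.5,5,-2.5,0,0,-26.3,0],[38.1,5.1,-2.5,0,0,-26.3,0],[38.1,5.1,-2.5,0,0,-26.3,0],[38.1,5.1,-2.5,0,0,-26.3,0]]'
python3 - <<'E'
from geo import *
c=manip.calibration("side"); s=manip.get_image("side")
b=cv2.resize(s[120:240,180:300,::-1],(600,600),interpolation=2)
e=manip.sense(); p=e["ee_pos"]; tip=p+.061*e["ee_rot"][:,2]
for n,P in (("tip",tip),("cap",p-.055*e["ee_rot"][:,2]),("rim",[.588,.0275,.123])):
    print(n,((proj(c,P)-[180,120])*5).round(0))
cv2.imwrite("pics/mix.png",b)
w=manip.get_image("wrist"); cv2.imwrite("pics/w2.png",w[:,:,::-1])
cw=manip.calibration("wrist"); print(proj(cw,tip),proj(cw,[.588,.0275,.123]))
rows([.588,.0275,.172],20)
E
```

```text
time_s: 6.98
ee_pos: [0.5882, 0.0265, 0.2314]
ee_rot: [[-0.34, 0.94, -0.0], [0.94, 0.34, -0.0], [-0.0, -0.0, -1.0]]
ft_force: [1.1, 0.7, -0.0]
grip_width: 0.0275
grasp_force: 56.4
tip [372. 263.]
cap [370. 106.]
rim [373. 321.]
[253.24928461 206.37893123] [253.69378982 186.72058202]
t 7.075 at [0.5882 0.0266 0.2314] shift cm [0.1  0.01 5.94] rotvec [-0.   0.  -0.1]
```

View pics/mix.png

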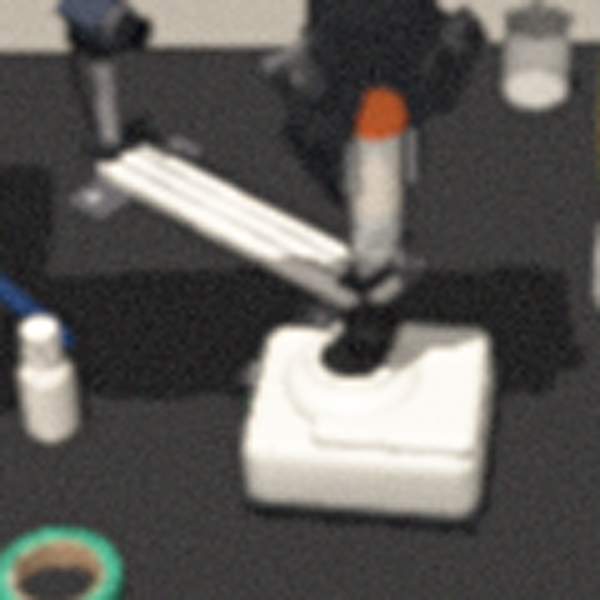

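View pics/w2.png

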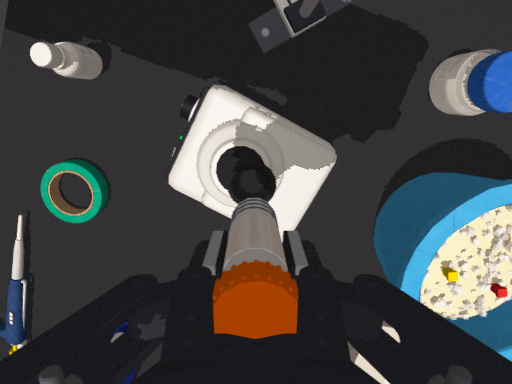

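The side view shows the tip at about (375,265), right above the cup at (370,320). In the wrist view the tip is at (255,205) and the cup rim near (251,181). I'll enlarge the rim to refine that.

```bash
python3 - <<'E'
from geo import *
w=cv2.imread("pics/w2.png")[140:215,205:305]
w=np.clip(w.astype(float)*1.0,0,255); w=(255*(w/255)**.45).astype(np.uint8)
cv2.imwrite("pics/w2c.png",cv2.resize(w,(800,600),interpolation=2))
E
```

```text
(no output)
```

View pics/w2c.png

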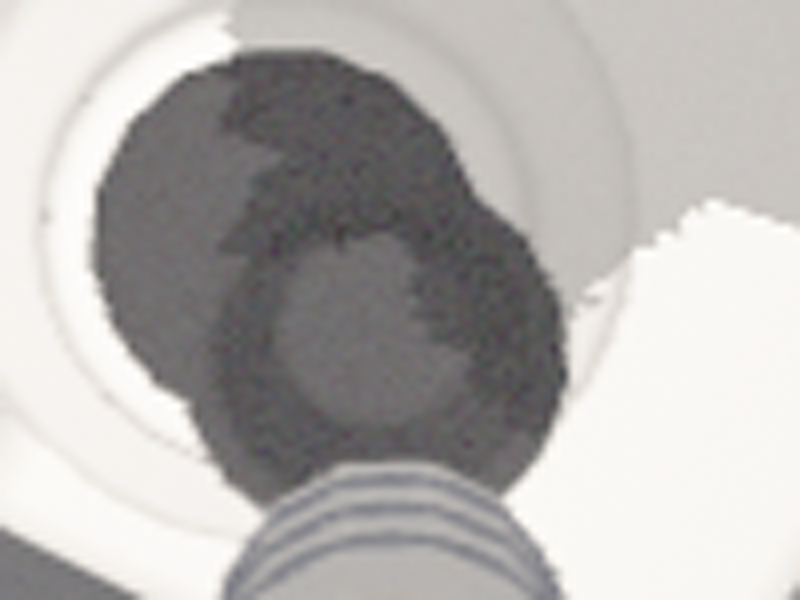

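The cup rim is centred at about (252.5,184.7) px, 1–1.5 mm from my prediction. I'll descend to just above the stop.

```bash
python3 -m creep '[[0.2,-0.1,1,0,0,0,0],[0.2,-0.1,2.5,0,0,0,0],[0.2,-0.1,4,0,0,0,0],[0.2,-0.1,5,0,0,0,0],[0.2,-0.1,5.7,0,0,0,0],[0.2,-0.1,6.1,0,0,0,0],[0.2,-0.1,6.4,0,0,0,0],[0.2,-0.1,6.7,0,0,0,0],[0.2,-0.1,6.8,0,0,0,0],[0.2,-0.1,6.8,0,0,0,0]]'
```

```text
time_s: 8.32
ee_pos: [0.5868, 0.0289, 0.1641]
ee_rot: [[-0.342, 0.94, 0.001], [0.94, 0.342, 0.0], [-0.0, 0.001, -1.0]]
ft_force: [-2.7, -0.4, 7.1]
grip_width: 0.0273
grasp_force: 57.5
```

```bash
python3 -m creep '[[0,0,0.1,0,0,0,0],[0,0,0.2,0,0,0,0],[0,0,0.3,0,0,0,0],[0,0,0.35,0,0,0,0],[0,0,0.35,0,0,0,0]]'
```

```text
time_s: 8.95
ee_pos: [0.587, 0.0289, 0.1617]
ee_rot: [[-0.342, 0.94, 0.002], [0.94, 0.342, 0.0], [-0.001, 0.002, -1.0]]
ft_force: [-4.4, -0.8, 15.2]
grip_width: 0.0275
grasp_force: 59.0
```

```bash
python3 -m creep '[[0,0,0.1,0,0,0,0],[0,0,0.15,0,0,0,0],[0,0,0.15,0,0,0,0],[0,0,0.15,0,0,0,0],[0,0,0.15,0,0,0,0],[0,0,0.15,0,0,0,0],[0,0,0.15,0,0,0,0],[0,0,0.15,0,0,0,0],[0,0,0.15,0,0,0,0],[0,0,0.15,0,0,0,0],[0,0,0.15,0,0,0,0],[0,0,0.15,0,0,0,0],[0,0,0.15,0,0,0,0],[0,0,0.15,0,0,0,0],[0,0,0.15,0,0,0,0],[0,0,0.15,0,0,0,0],[0,0,0.15,0,0,0,0],[0,0,0.15,0,0,0,0],[0,0,0.15,0,0,0,0],[0,0,0.15,0,0,0,0]]'
```

```text
time_s: 11.45
ee_pos: [0.5871, 0.0288, 0.1615]
ee_rot: [[-0.341, 0.94, 0.004], [0.94, 0.341, 0.0], [-0.001, 0.003, -1.0]]
ft_force: [-7.5, -0.2, 25.1]
grip_width: 0.0278
grasp_force: 60.6
```

```bash
python3 -m creep '[[0,0,-0.3,0,0,0,0],[0,0,-1,0,0,0,0],[0,0,-2.5,0,0,0,0],[0,0,-4.5,0,0,0,0],[0,0,-7,0,0,0,0],[0,0,-10,0,0,0,0],[0,0,-13,0,0,0,0],[0,0,-14,0,0,0,0],[0,0,-14,0,0,0,0]]'
cat >> geo.py <<'E'
def fin(h,view=(.490,.272,.140)):
    n=np.array([.64,.768,0]); a=-.5*n+np.array([0,0,.866]); y=.866*n+np.array([0,0,.5])
    R=np.c_[np.cross(y,-a),y,-a]; rows(np.array(view)+.046*a+np.array([0,0,h]),R=R)
E
python3 -c "
from geo import *
fin(.14)"
```

```text
time_s: 12.58
ee_pos: [0.587, 0.029, 0.2985]
ee_rot: [[-0.342, 0.94, 0.001], [0.94, 0.342, 0.0], [-0.0, 0.001, -1.0]]
ft_force: [-0.3, -0.6, -0.3]
grip_width: 0.0277
grasp_force: 57.2
t 12.575 at [0.587  0.029  0.2985] shift cm [25.   -2.8  -2.14] rotvec [-29.25   7.93 -29.51]
```

```bash
python3 -m creep '[[0.5,0,-0.2,-0.6,0.2,-0.6,0],[2,-0.2,-0.4,-2.3,0.6,-2.4,0],[4,-0.4,-0.6,-4.7,1.3,-4.7,0],[7,-0.8,-1,-8.2,2.2,-8.3,0],[10,-1.1,-1.4,-11.7,3.2,-11.8,0],[13,-1.5,-1.7,-15.2,4.1,-15.3,0],[16,-1.8,-1.9,-18.7,5.1,-18.9,0],[19,-2.1,-2,-22.2,6,-22.4,0],[22,-2.5,-2.1,-25.7,7,-26,0],[24,-2.7,-2.1,-28.1,7.6,-28.3,0],[25,-2.8,-2.1,-29.25,7.93,-29.5,0],[25,-2.8,-2.1,-29.25,7.93,-29.5,0],[25,-2.8,-2.1,-29.25,7.93,-29.5,0]]'
python3 - <<'E'
from geo import *
fin(0)
w=manip.get_image("wrist"); cv2.imwrite("pics/w3.png",w[:,:,::-1])
c=manip.calibration("wrist")
u=np.array([-.768,.64,0]);v=np.array([.49,.272,.14])
for n,P in (("view",v),("panel",v-.09*u),("lens",v+.09*u),("railA",v-.1*u-[0,0,.122]),("railB",v+.1*u-[0,0,.122])): print(n,proj(c,P).round(0))
E
```

```text
time_s: 14.2
ee_pos: [0.4753, 0.254, 0.3192]
ee_rot: [[-0.768, 0.556, 0.319], [0.641, 0.665, 0.383], [0.001, 0.499, -0.867]]
ft_force: [-0.3, -0.2, -0.6]
grip_width: 0.0275
grasp_force: 57.2
t 14.2 at [0.4753 0.254  0.3192] shift cm [ 1.000e-02 -6.940e+00  1.209e+01] rotvec [-0.08 -0.01 -0.07]
view [186. 172.]
panel [191. 250.]
lens [180.  80.]
railA [164. 222.]
railB [152.  77.]
```

View pics/w3.png

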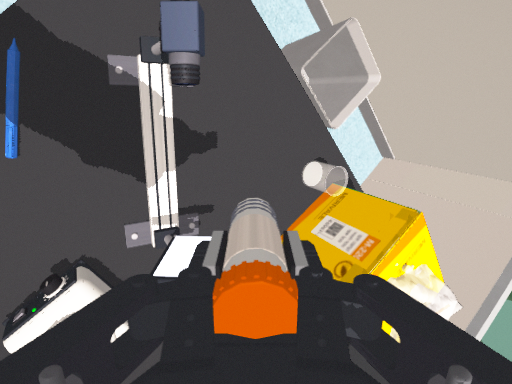

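The wrist view shows the lens front at about (186,82), against a predicted (180,80), and the rail matches within 2 px. The panel's white face starts at (172–212,236). I'll add a 3 mm lateral correction and descend straight down, since vertical motion is mostly tool -y/+z.

```bash
python3 -c "
from geo import *
fin(0,(.492,.2745,.14))"
```

```text
t 14.25 at [0.4755 0.254  0.3193] shift cm [ 0.03 -6.67 12.25] rotvec [-0.07 -0.01 -0.08]
```

```bash
python3 -m creep '[[0,-0.4,0.7,0,0,0,0],[0,-1.1,2,0,0,0,0],[0,-2,3.7,0,0,0,0],[0,-3,5.5,0,0,0,0],[0,-4,7.3,0,0,0,0],[0,-5,9.2,0,0,0,0],[0,-5.8,10.7,0,0,0,0],[0,-6.4,11.8,0,0,0,0],[0,-6.7,12.3,0,0,0,0],[0,-6.7,12.3,0,0,0,0],[0,-6.7,12.3,0,0,0,0],[0,-6.7,12.3,0,0,0,0],[0,-6.7,12.3,0,0,0,0]]'
python3 - <<'E'
from geo import *
fin(0,(.492,.2745,.14))
w=manip.get_image("wrist");s=manip.get_image("side")
cv2.imwrite("pics/end.png",np.hstack([cv2.resize(w[:,:,::-1],(400,300)),cv2.resize(s[95:185,175:295,::-1],(400,300),interpolation=2)]))
E
```

```text
time_s: 15.88
ee_pos: [0.4773, 0.257, 0.1797]
ee_rot: [[-0.768, 0.555, 0.32], [0.64, 0.665, 0.384], [0.0, 0.5, -0.866]]
ft_force: [0.4, 1.0, -1.5]
grip_width: 0.0277
grasp_force: 57.2
t 15.875 at [0.4773 0.257  0.1797] shift cm [-0.02 -0.01 -0.02] rotvec [-0.   -0.01 -0.03]
```

View pics/end.png

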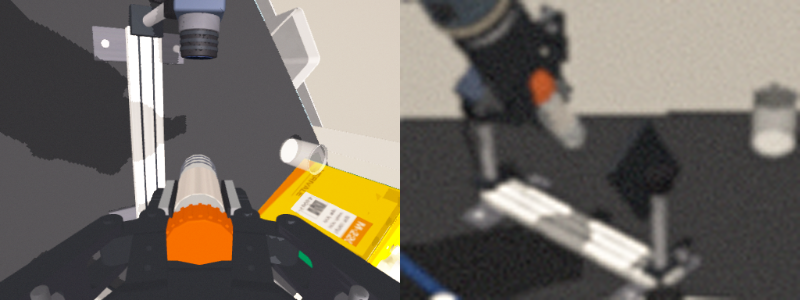

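The wrist view shows the tube tip at (197,160), in line with the lens at (200,50). The side view shows the tube tilted like the panel, in mid-air, with nothing touching. I'll hand it in.

```bash
python3 -c "
from cell import manip
print(manip.finish_job())"
```

```text
the job is handed in; nothing more can be done
None
```

I pressed the orange-capped tube into the mixer cup, held it at what the force readings showed was the stop for over 2 s, and handed the job in at about 16 s with the tube held still at the inspection point, tilted to match the panel; no verdict came back.

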